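Fetch the red spacer from its deep well with sprung tongs

TASK

Take the green-handled sprung tongs that hang in the steel wash-up pot, reach down into the rack well that holds the red spacer, squeeze the tongs shut on it and lift it out without touching it with the gripper itself. Lower tongs and spacer into the steel pot together and let go, so that the red spacer lies in the pot and the tongs hang upright by their crossbar on its rim again.

Things in the scene. Friction and masses are not known exactly. Their poses are not given: they have to be found in the camera images.
- tongs_grip (a point): Mid-point between the green paddles of upright sprung tongs (130 g). They close along y, straight; x along crossbar. Paddles 24 wide (x), 52 high, 56 mm over outer faces when free. Jaws: blades 14 wide, ends 116 mm below; free gap 38, outer 46 mm. Squeeze acts 1:1 on both. Springs 2.5 N free, 8 N shut: held at 46 mm paddle width they carry with jaws open. Stop at 31. Crossbar 70 mm long, underside 38 mm below.
- red_center (a point): Centre of the red spacer: upright plastic cylinder, 16 mm diameter, 30 mm tall, 20 g, on the floor of one of the rack's three wells (which one varies; a blue and a grey one of the same size stand in the others). Its yaw means nothing. With the tongs' jaws shut on it the paddles measure 34 mm over their outer faces.
- rack_top (a point): Centre of the top of a fixed rack, 48 (x) by 192 (y) by 90 mm high, white, open rails on the long sides, blue rims; z up. Three wells at y = -62, 0, +62 mm, each 36 (x) by 56 (y) inside, floor 82 mm below the top. The tongs enter with their y along the rack's y; lowered fully, the crossbar's feet rest on the blue rims and the jaw ends stop 4 mm above the well's floor, beside the spacer.
- pot_top (a point): Centre of the mouth, at rim height, of a fixed open steel pot: 48 (x) by 88 (y) by 90 mm high, walls 4 mm, floor 5 mm, empty but for the tongs. The tongs hang in it near its centre, their x along the pot's x: the black feet at the crossbar's ends (18 by 30 by 8 mm) rest on the two long rims, and the tongs' grip point is then 38 mm above the rim.

How it is judged:
By the outcome, as a careful person would: the job done as asked, in the order asked, and still so for the second after the job is handed in, with the robot touching nothing.
It also fails if it takes over 48 s, if anything falls off the work surface, if the arm or the gripper's body presses on something with over 40 N, if the wrist force passes 120 N, or if a joint passes its speed limit or range.

ROBOT

A 6-joint arm with a two-finger parallel gripper is mounted at the origin on the work surface. World frame = base frame: x ahead of the robot, y to its left, z up, the work surface at z = 0. Lengths are in m, angles in rad, forces in N, time in s.
With the tool pointing down it reaches from about 0.275 to 0.775 m from the base axis. Payload 14.6 kg.
Tool frame: the origin (TCP) lies at the very end of the fingers, on their centre line; the grasp point (between the pads) lies 19 mm behind it; z points along the fingers, x is the direction in which the jaws open and shut, and the axes are right-handed (so a half turn about z gives the same grasp; the last joint's range is limited). The gripper opens to 85 mm and grips with 20 to 120 N. Pads are 22 mm wide; open, the fingers measure 114 mm over their backs; the gripper's body (76 mm by 85 mm) begins 54 mm behind the grasp point. The pads swing forward as they close: fully open they stand 13 mm farther back than shut.
Start: joints at [1.111, 0.263, -0.048, 1.259, 0, 1.415], TCP at [0.158, 0.501, 0.231] pointing down, gripper open.
Joint ranges: [-2.65, 2.65], [-0.89, 1.7], [-1.18, 1.37], [-2.13, 2.11], [-1.35, 1.29], [-3.14, 3.14]. Speed limits (rad/s): [1.89, 1.89, 2.57, 2.79, 3.14, 3.14].

INTERFACE

Orientations are given as a rotation vector (axis times angle).
In Python, from cell import ctrl, get_image, camera_params, job gives the robot as it stands.
- The arm moves only by the shell command python3 -m jog 'ROWS' [FORCE]. ROWS is JSON, a list of rows, each an object with "fingers": the closure in counts, from 0 (fully open) to 255 (shut); "travel": the shift along the tool's x, y, z in units of 4 cm (1.0 is 4 cm), a list of three; "yaw": the turn about the tool's z in units of 60 degrees (1.0 is 60 degrees). A call has exactly 5 rows; each row shifts and turns the commanded pose from where the row before left it, along the tool's axes as they then stand; what a row does not reach is not made up. A row lasts 1/8 s, in which the tool goes at most 62.5 mm and 10.7 degrees, less where a joint would pass 70% of its speed; a pose out of reach is approached as far as the arm can. A call with a number of a shift or a turn outside -1 to 1 is refused whole. A call with a gripper value outside its range is refused whole. The fingers move at their own pace and stop on an object; FORCE is the grip in N (left out, the last holds). Time passes only in rows, so rows that do not move let the fingers close, or fill a call up. It gives the time, the measured TCP pose, the force and the opening at its end, in the units of the state.
- ctrl.read_state(): the state, without advancing time (a new reading comes with each control period).
- get_image(name): name is "side" or "top"; returns the picture (480x640x3 uint8, blue, green, red); there is no depth.
- camera_params(name): a dict with "fx", "fy", "cx", "cy" (pixels), "D" ([k1, k2, p1, p2, k3] as OpenCV has them; the pictures are not rectified), "cam_to_world" (4x4, takes a point from camera to world coordinates). Camera axes: x right, y down, z forward; pixel columns grow to the right and rows downward; lengths in m; the calibration is good to about 2 mm. A picture is of the moment at which its call begins. camera_params takes no time and is no camera call.
- job.hand_in(): hands the job in, once; it reports no verdict.
The state is a dict: "clock": time; "joints": joint angles; "joint_velocities": joint speeds; "effort": joint torques, N m; "tool_pos": TCP position; "tcp_rot": TCP orientation; "wrist_force": force on the tool from outside, world axes, zero at the start; "moment": the same for the moment, N m; "finger_gap": opening from 0.0 (shut) to 1.0 (fully open).
Only numpy, scipy, OpenCV 4.12 (cv2) and the standard library are available. Lean on these libraries where they do the work, as an engineer would, in place of code of your own. Each camera call takes 0.05 s, during which the arm holds its last target.

## Working session

There is one attempt and no reset: what is moved stays moved. The work goes in short steps, Python scripts to look and compute and a shell command to move; the robot and the scene stay as the last step left them, time stands still between calls to the robot, and variables do not carry over. Pictures are saved under pics/ and viewed, and the job is handed in when it is done.

```bash
ls; mkdir -p pics; python3 - <<'E'
from cell import ctrl,get_image,camera_params
import cv2
print(ctrl.read_state())
for n in("side","top"):
    cv2.imwrite(f"pics/{n}0.png",get_image(n)); print(camera_params(n))
E
```

```text
pics
{'clock': 0.0, 'joints': array([ 1.11069385e+00,  2.63553104e-01, -4.89460724e-02,  1.25939319e+00,
       -1.43831210e-05,  1.41551604e+00]), 'joint_velocities': array([-8.47468630e-04, -1.32299344e-03,  1.45659072e-03, -1.26298854e-03,
       -1.10958983e-05, -2.15710131e-03]), 'effort': array([ 7.53176155e-04, -6.37607574e+01,  3.84563220e+01,  1.38694601e-02,
        2.78768582e-06,  1.81810475e-05]), 'tool_pos': array([0.15744028, 0.50054843, 0.2308061 ]), 'tcp_rot': array([ 2.53253647e+00,  1.85812137e+00, -1.51828672e-03]), 'wrist_force': array([0.18890666, 0.3564545 , 0.47183564]), 'moment': array([0.01605051, 0.02133958, 0.01608091]), 'finger_gap': 1.0058940818162116}
{'fx': 578.6228420880423, 'fy': 578.6228420880423, 'cx': 320.92745042833593, 'cy': 233.18740861976312, 'D': array([-0.09541094,  0.        ,  0.        ,  0.        ,  0.        ]), 'cam_to_world': array([[-0.96540286, -0.1668809 ,  0.20036986,  0.37369914],
       [-0.2607305 ,  0.62987618, -0.73162531,  0.69446842],
       [-0.00411391, -0.75855571, -0.65159521,  0.74057042],
       [ 0.        ,  0.        ,  0.        ,  1.        ]])}
{'fx': 544.5209600204616, 'fy': 544.5209600204616, 'cx': 317.903913872052, 'cy': 234.10773614835261, 'D': array([-0.13462207,  0.        ,  0.        ,  0.        ,  0.        ]), 'cam_to_world': array([[ 9.31470266e-03, -9.96101821e-01,  8.77177220e-02,
         4.68971634e-01],
       [-9.99956418e-01, -9.33417404e-03,  1.88205328e-04,
         4.32361940e-03],
       [ 6.31300814e-04, -8.77156521e-02, -9.96145354e-01,
         8.54175367e-01],
       [ 0.00000000e+00,  0.00000000e+00,  0.00000000e+00,
         1.00000000e+00]])}
```

View pics/side0.png

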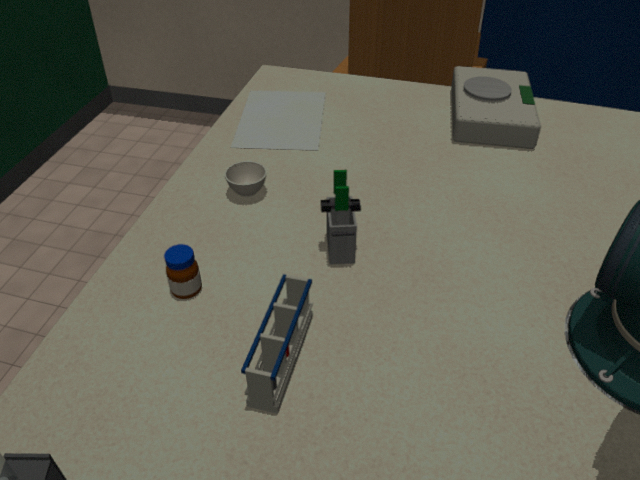

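View pics/top0.png

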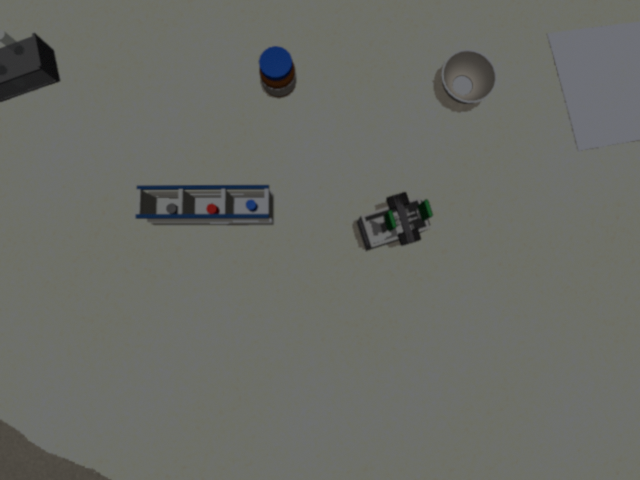

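The red spacer stands in the middle well (top view, about 211,209). The tongs are in the pot at about (409,215). Next I'll enlarge these regions for the measurements.

```bash
cat > h.py <<'E'
import cv2,numpy as np
from cell import ctrl,get_image,camera_params
def ray(n,uv):
    p=camera_params(n);K=np.array([[p['fx'],0,p['cx']],[0,p['fy'],p['cy']],[0,0,1]])
    q=cv2.undistortPoints(np.array(uv,float).reshape(-1,1,2),K,p['D']).reshape(-1,2)
    T=p['cam_to_world'];d=np.c_[q,np.ones(len(q))]@T[:3,:3].T
    return T[:3,3],d
def plane(n,uv,z):
    o,d=ray(n,uv);return o+d*((z-o[2])/d[:,2])[:,None]
def proj(n,P):
    p=camera_params(n);K=np.array([[p['fx'],0,p['cx']],[0,p['fy'],p['cy']],[0,0,1]])
    W=np.linalg.inv(p['cam_to_world']);
    return cv2.projectPoints(np.array(P,float).reshape(-1,1,3),cv2.Rodrigues(W[:3,:3])[0],W[:3,3],K,p['D'])[0].reshape(-1,2)
def tri(a,b):
    o1,d1=ray('top',[a]);o2,d2=ray('side',[b]);d1=d1[0]/np.linalg.norm(d1);d2=d2[0]/np.linalg.norm(d2)
    s=np.linalg.lstsq(np.c_[d1,-d2],o2-o1,rcond=None)[0]
    A=o1+s[0]*d1;B=o2+s[1]*d2;return (A+B)/2,np.linalg.norm(A-B)
def crop(img,x,y,w,h,s,fn,gain=1.0):
    c=cv2.resize(img[y:y+h,x:x+w],None,fx=s,fy=s,interpolation=cv2.INTER_CUBIC);cv2.imwrite(fn,cv2.convertScaleAbs(c,alpha=gain))
def comps(n,img,mask,name,mn=6):
    k,l,st,c=cv2.connectedComponentsWithStats(mask.astype(np.uint8))
    for i in range(1,k):
        if st[i,4]>=mn: print(n,name,st[i],c[i].round(1))
E
python3 - <<'E'
from h import *
t=cv2.imread('pics/top0.png');s=cv2.imread('pics/side0.png')
crop(t,350,185,90,70,8,'pics/tp.png',1.8);crop(t,130,175,150,60,5,'pics/tr.png',1.8)
crop(s,310,160,60,110,5,'pics/sp.png',1.5)
for n,i in(('top',t),('side',s)):
    h=cv2.cvtColor(i,cv2.COLOR_BGR2HSV);H,S,V=cv2.split(h)
    comps(n,i,(H>45)&(H<80)&(S>150)&(V>25),'green')
    comps(n,i,(H>100)&(H<125)&(S>130)&(V>30),'blue',20)
    comps(n,i,((H<8)|(H>172))&(S>150)&(V>40),'red')
E
```

```text
top green [424 201   7  16  58] [427.  208.2]
top green [387 210   8  19  71] [390.9 218.8]
top blue [260  47  32  33 826] [275.3  62.7]
top blue [138 186 130   3 352] [202.4 187. ]
top blue [246 200  11  11  79] [251.1 205.1]
top blue [137 213 132   5 442] [200.1 215.8]
top red [207 204  11  10  74] [211.9 208.7]
side green [   0    0  107  177 7610] [43.6 70.6]
side green [334 170  15  41 480] [340.7 190.3]
side blue [  478     0   162   111 13240] [568.   47.8]
side blue [165 245  29  25 593] [179.  256.8]
side blue [242 275  43  98 359] [262.5 325.4]
side blue [271 280  40 100 439] [289.9 331.4]
side red [286 348   3   8  20] [287.1 351.7]
```

View pics/tp.png

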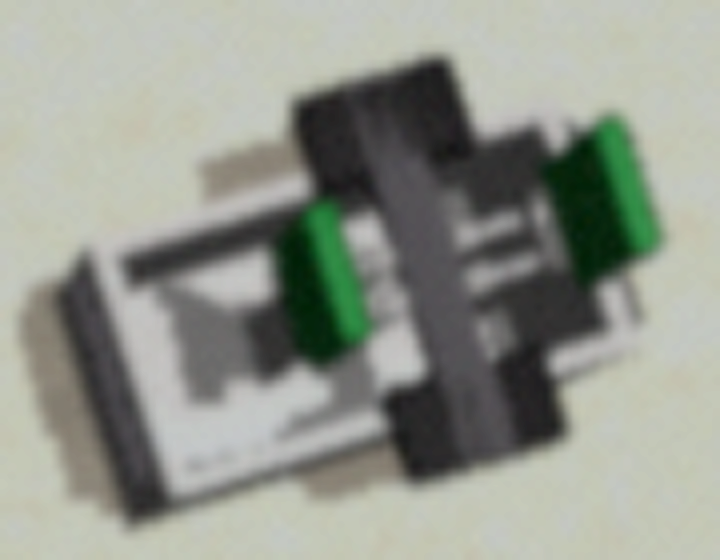

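View pics/tr.png

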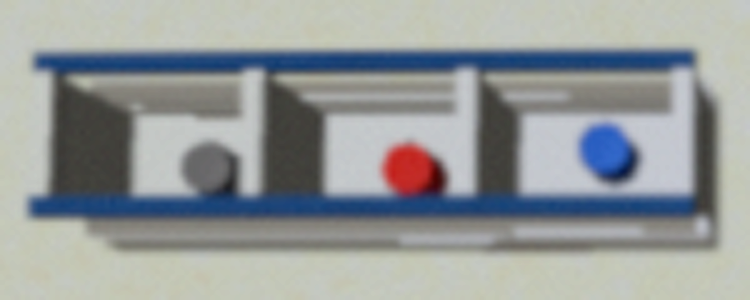

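View pics/sp.png

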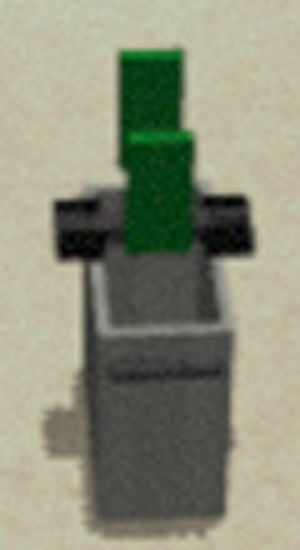

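Top crop: the paddle top strips centre at about (392,219) and (428,207), and the pot's long axis is tilted. The red spacer sits in the middle well. Next I'll turn these pixels into positions.

```bash
python3 - <<'E'
from h import *
np.set_printoptions(precision=4,suppress=True)
f=lambda L,x,y,s:[((u+.5)/s-.5+x,(v+.5)/s-.5+y) for u,v in L]
pad=f([(337,272),(629,182)],350,185,8)
P=plane('top',pad,.154);print('paddle tops',P,'mid',P.mean(0),'dist',np.linalg.norm(P[0]-P[1]))
d=P[0]-P[1];print('close dir ang',np.degrees(np.arctan2(d[1],d[0])))
# strip edge direction
e=plane('top',f([(305,202),(338,352),(340,205),(370,340),(595,118),(630,255),(628,115),(662,245)],350,185,8),.154)
for i in range(0,8,2):
    v=e[i+1]-e[i];print('strip',np.linalg.norm(v),np.degrees(np.arctan2(v[1],v[0])))
print('outer over faces',np.linalg.norm((e[0]+e[1]-e[6]-e[7])/2), 'mid',(e[0]+e[1]+e[6]+e[7])/4)
rim=plane('top',f([(95,245),(168,503),(635,342)],350,185,8),.09);print('rim',rim)
a=rim[0]-rim[1];b=rim[1]-rim[2];print(np.linalg.norm(a),np.linalg.norm(b),np.degrees(np.arctan2(a[1],a[0])),np.degrees(np.arctan2(b[1],b[0])),'potcentre',(rim[0]+rim[2])/2)
# feet: crossbar z: underside at rim .09, top .098
ft=plane('top',f([(296,100),(445,60),(408,480),(562,438)],350,185,8),.098);print('feet',ft,ft.mean(0), np.linalg.norm(ft[0]-ft[2]))
rk=plane('top',f([(35,52),(695,50),(28,217),(695,217)],130,175,5),.09);print('rack',rk,rk.mean(0))
v=rk[0]-rk[1];w=rk[2]-rk[3];print(np.linalg.norm(v),np.linalg.norm(w),np.degrees(np.arctan2(v[1],v[0])),np.degrees(np.arctan2(w[1],w[0])))
print('red top',plane('top',f([(409,169)],130,175,5),.038))
# two-view check: 
print('paddle tri', tri(pad[0],f([(152,52)],310,160,5)[0]),tri(pad[1],f([(160,135)],310,160,5)[0]))
print('paddle tri swapped', tri(pad[1],f([(152,52)],310,160,5)[0]),tri(pad[0],f([(160,135)],310,160,5)[0]))
E
```

```text
paddle tops [[ 0.5518 -0.0911  0.154 ]
 [ 0.5671 -0.1391  0.154 ]] mid [ 0.5594 -0.1151  0.154 ] dist 0.05034774713346326
close dir ang 107.67589816114108
strip 0.02499673023908229 -167.76570760913714
strip 0.022514485619387646 -167.6804992828512
strip 0.02313099023373637 -166.18442235187206
strip 0.021991073592577418 -165.89048844581558
outer over faces 0.05564313554306021 mid [ 0.5592 -0.1151  0.154 ]
rim [[ 0.5637 -0.0569  0.09  ]
 [ 0.5181 -0.0698  0.09  ]
 [ 0.5474 -0.1529  0.09  ]]
0.047396923165260944 0.08812654840771027 15.88179142716127 109.41574207972238 potcentre [ 0.5556 -0.1049  0.09  ]
feet [[ 0.5888 -0.0916  0.098 ]
 [ 0.5962 -0.118   0.098 ]
 [ 0.522  -0.1111  0.098 ]
 [ 0.5296 -0.1382  0.098 ]] [ 0.5591 -0.1147  0.098 ] 0.06956077600423784
rack [[0.605  0.2669 0.09  ]
 [0.6063 0.0753 0.09  ]
 [0.557  0.2668 0.09  ]
 [0.5585 0.0744 0.09  ]] [0.5817 0.1709 0.09  ]
0.19161060000827268 0.1924345664714833 90.40417887731809 90.43711933628109
red top [[0.5785 0.1666 0.038 ]]
paddle tri (array([ 0.5504, -0.0854,  0.1924]), np.float64(0.006429397806228234)) (array([ 0.5688, -0.1482,  0.112 ]), np.float64(0.008350888526196537))
paddle tri swapped (array([ 0.5665, -0.139 ,  0.1547]), np.float64(0.0008851302867584538)) (array([ 0.5516, -0.091 ,  0.1546]), np.float64(0.00011112093372526476))
```

Checks on the measurements:
- The two views agree within 1 mm on the paddle tops, z ≈ 0.1545 against the expected 0.154.
- Measured sizes match the given ones: rim 47×88 mm, rack 48×192 mm, paddles 55.6 mm.

The tongs' grip point is at (0.559, -0.115, 0.128), with the closing axis at about 106.5°. First I'll swing over and turn.

```bash
cat > go.py <<'E'
import sys
from h import *
from scipy.spatial.transform import Rotation as R
def rem(x,y,z,deg):
    s=ctrl.read_state();M=R.from_rotvec(s['tcp_rot']).as_matrix();d=M.T@(np.array([x,y,z])-s['tool_pos'])
    a=np.degrees(np.arctan2(M[1,0],M[0,0]))
    print('t',round(s['clock'],2),'pos',s['tool_pos'].round(4),'xang',a.round(2),'tilt',M[:,2].round(3),'gap mm',round(85*s['finger_gap'],1),'F',s['wrist_force'].round(1))
    print('units left',(d/.04).round(3),'yaw units',round((a-deg+90)%180-90,2)/60)
if __name__=='__main__': rem(*map(float,sys.argv[1:5]))
E
python3 -m jog '[{"fingers":0,"travel":[-1,0.9,0],"yaw":-0.113},{"fingers":0,"travel":[-1,0.9,0],"yaw":-0.113},{"fingers":0,"travel":[-1,0.7,0],"yaw":-0.113},{"fingers":0,"travel":[-1,0.6,0],"yaw":-0.113},{"fingers":0,"travel":[-1,0.5,0],"yaw":-0.113}]' 30
python3 go.py .5593 -.115 .19 106.5
```

```text
clock: 0.72
tool_pos: [0.2859, 0.2878, 0.2312]
tcp_rot: [1.876, 2.52, -0.0]
wrist_force: [0.1, 0.3, 0.2]
finger_gap: 1.001
t 0.72 pos [0.2859 0.2878 0.2312] xang 106.66 tilt [-0. -0. -1.] gap mm 85.0 F [0.1 0.3 0.2]
units left [-11.607   3.66    1.031] yaw units 0.0026666666666666666
```

```bash
python3 -m jog '[{"fingers":0,"travel":[-1,0.5,0],"yaw":0},{"fingers":0,"travel":[-1,0.5,0],"yaw":0},{"fingers":0,"travel":[-1,0.5,0],"yaw":0},{"fingers":0,"travel":[-1,0.4,0],"yaw":0},{"fingers":0,"travel":[-1,0.4,0],"yaw":0}]'
python3 -m jog '[{"fingers":0,"travel":[-1,0.3,0],"yaw":0},{"fingers":0,"travel":[-1,0.3,0],"yaw":0},{"fingers":0,"travel":[-1,0.3,0],"yaw":0},{"fingers":0,"travel":[-1,0.2,0],"yaw":0},{"fingers":0,"travel":[-1,0.2,0],"yaw":0}]'
python3 go.py .5593 -.115 .19 106.5
```

```text
clock: 1.35
tool_pos: [0.4309, 0.1221, 0.2311]
tcp_rot: [-1.881, -2.516, 0.0]
wrist_force: [0.4, 0.8, 0.0]
finger_gap: 1.0
clock: 1.98
tool_pos: [0.5371, -0.055, 0.231]
tcp_rot: [-1.881, -2.516, 0.0]
wrist_force: [0.5, -0.1, 0.0]
finger_gap: 1.001
t 1.98 pos [ 0.5371 -0.055   0.231 ] xang 106.43 tilt [-0.001  0.    -1.   ] gap mm 85.1 F [ 0.5 -0.1  0. ]
units left [-1.597  0.107  1.024] yaw units -0.0011666666666666668
```

```bash
python3 -m jog '[{"fingers":0,"travel":[-0.8,0.1,0],"yaw":0},{"fingers":0,"travel":[-0.4,0,0],"yaw":0},{"fingers":0,"travel":[0,0,0],"yaw":0},{"fingers":0,"travel":[0,0,0],"yaw":0},{"fingers":0,"travel":[0,0,0],"yaw":0}]'
python3 go.py .5593 -.115 .19 106.5
```

```text
clock: 2.6
tool_pos: [0.5539, -0.0976, 0.2315]
tcp_rot: [1.88, 2.517, 0.0]
wrist_force: [-0.9, 1.2, -0.2]
finger_gap: 0.995
t 2.6 pos [ 0.5539 -0.0976  0.2315] xang 106.5 tilt [ 0.  0. -1.] gap mm 84.6 F [-0.9  1.2 -0.2]
units left [-0.455  0.006  1.038] yaw units -0.0
```

```bash
python3 -m jog '[{"fingers":0,"travel":[-0.45,0,0.4],"yaw":0},{"fingers":0,"travel":[0,0,0.7],"yaw":0},{"fingers":0,"travel":[0,0,0.4],"yaw":0},{"fingers":0,"travel":[0,0,0],"yaw":0},{"fingers":0,"travel":[0,0,0],"yaw":0}]'
python3 go.py .5593 -.115 .108 106.5
python3 - <<'E'
from h import *
s=get_image('side');crop(s,280,60,130,220,2.7,'pics/s1.png',1.5);t=get_image('top');crop(t,350,175,110,80,6,'pics/t1.png',1.8)
E
```

```text
clock: 3.22
tool_pos: [0.5595, -0.1162, 0.1716]
tcp_rot: [1.881, 2.516, 0.0]
wrist_force: [-0.5, 0.5, 0.6]
finger_gap: 1.002
t 3.23 pos [ 0.5595 -0.1162  0.1716] xang 106.43 tilt [ 0. -0. -1.] gap mm 85.1 F [-0.5  0.5  0.6]
units left [0.03  0.003 1.591] yaw units -0.0011666666666666668
```

View pics/s1.png

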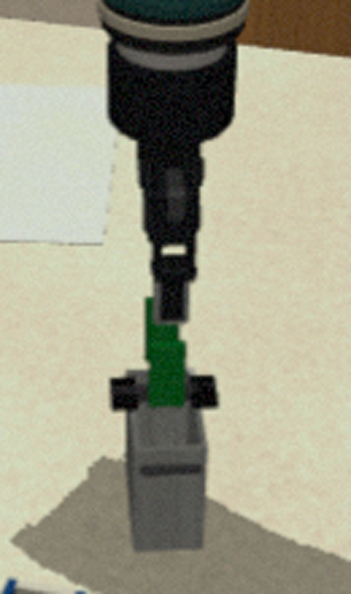

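The side picture shows the fingers in line with the paddles. The finger is at about crop (172,300) and the paddles at (165,340). I'll go down and close to 46 mm.

```bash
python3 -m jog '[{"fingers":0,"travel":[0,0,0.6],"yaw":0},{"fingers":0,"travel":[0,0,0.6],"yaw":0},{"fingers":0,"travel":[0,0,0.35],"yaw":0},{"fingers":0,"travel":[0,0,0],"yaw":0},{"fingers":70,"travel":[0,0,0],"yaw":0}]'
python3 -m jog '[{"fingers":117,"travel":[0,0,0],"yaw":0},{"fingers":117,"travel":[0,0,0],"yaw":0},{"fingers":117,"travel":[0,0,0],"yaw":0},{"fingers":117,"travel":[0,0,0],"yaw":0},{"fingers":117,"travel":[0,0,0],"yaw":0}]' 30
python3 go.py .5593 -.115 .108 106.5
```

```text
clock: 3.95
tool_pos: [0.5598, -0.116, 0.1102]
tcp_rot: [1.88, 2.515, 0.001]
wrist_force: [-0.3, 1.2, 0.4]
finger_gap: 0.816
clock: 4.58
tool_pos: [0.5599, -0.1161, 0.1103]
tcp_rot: [1.88, 2.515, 0.001]
wrist_force: [-0.9, 0.7, 5.9]
finger_gap: 0.541
t 4.58 pos [ 0.5599 -0.1161  0.1103] xang 106.44 tilt [ 0.002 -0.001 -1.   ] gap mm 46.0 F [-0.9  0.7  5.9]
units left [ 0.03  -0.006  0.058] yaw units -0.001
```

```bash
python3 -m jog '[{"fingers":117,"travel":[0,0,-0.2],"yaw":0},{"fingers":117,"travel":[0,0,-0.5],"yaw":0},{"fingers":117,"travel":[0,0,-0.6],"yaw":0},{"fingers":117,"travel":[0,0,-0.7],"yaw":0},{"fingers":117,"travel":[0,0,-0.7],"yaw":0}]'
python3 -m jog '[{"fingers":117,"travel":[0,0,-0.2],"yaw":0},{"fingers":117,"travel":[0,0,0],"yaw":0},{"fingers":117,"travel":[0,0,0],"yaw":0},{"fingers":117,"travel":[0,0,0],"yaw":0},{"fingers":117,"travel":[0,0,0],"yaw":0}]'
python3 go.py .5785 .168 .225 90.4
python3 - <<'E'
from h import *
s=get_image('side');crop(s,280,0,130,280,2.1,'pics/s2.png',1.5);t=get_image('top');crop(t,350,175,110,80,6,'pics/t2.png',1.8)
E
```

```text
clock: 5.2
tool_pos: [0.5591, -0.1158, 0.2187]
tcp_rot: [1.881, 2.516, 0.0]
wrist_force: [-0.0, 0.8, -0.7]
finger_gap: 0.541
clock: 5.82
tool_pos: [0.5591, -0.1158, 0.2248]
tcp_rot: [-1.881, -2.516, 0.0]
wrist_force: [0.8, -0.1, -2.4]
finger_gap: 0.542
t 5.83 pos [ 0.5591 -0.1158  0.2248] xang 106.44 tilt [-0.001  0.    -1.   ] gap mm 46.1 F [ 0.8 -0.1 -2.4]
units left [ 6.668e+00  2.472e+00 -3.000e-03] yaw units 0.2673333333333333
```

View pics/s2.png

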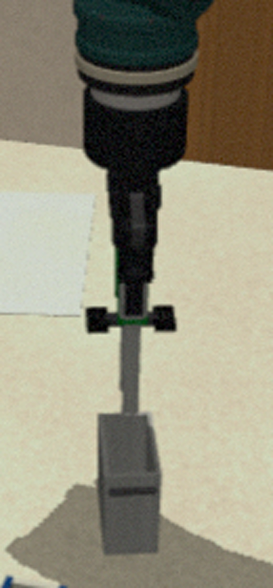

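View pics/t2.png

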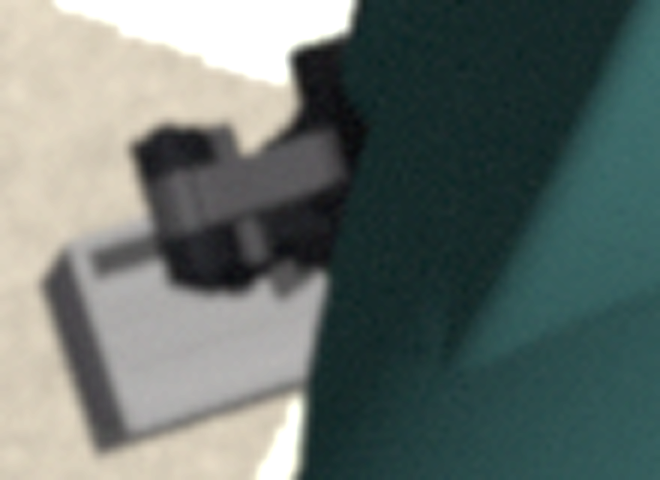

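Tongs are held and upright; the crossbar is at crop (130,320), jaws clear of the pot. Carrying to the rack.

```bash
python3 -m jog '[{"fingers":117,"travel":[0.4,0.2,0],"yaw":0.053},{"fingers":117,"travel":[0.8,0.3,0],"yaw":0.053},{"fingers":117,"travel":[1,0.3,0],"yaw":0.054},{"fingers":117,"travel":[1,0.2,0],"yaw":0.054},{"fingers":117,"travel":[1,0.1,0],"yaw":0.053}]'
python3 go.py .579 .168 .225 90.4
```

```text
clock: 6.55
tool_pos: [0.5763, 0.0593, 0.2252]
tcp_rot: [2.215, 2.227, 0.0]
wrist_force: [-0.8, -0.0, -1.4]
finger_gap: 0.543
t 6.55 pos [0.5763 0.0593 0.2252] xang 90.31 tilt [ 0. -0. -1.] gap mm 46.2 F [-0.8 -0.  -1.4]
units left [2.717 0.083 0.005] yaw units -0.0015
```

```bash
python3 -m jog '[{"fingers":117,"travel":[1,0.08,0],"yaw":0},{"fingers":117,"travel":[0.8,0,0],"yaw":0},{"fingers":117,"travel":[0.3,0,0],"yaw":0},{"fingers":117,"travel":[0,0,0],"yaw":0},{"fingers":117,"travel":[0,0,0],"yaw":0}]'
python3 go.py .579 .168 .225 90.4
python3 - <<'E'
from h import *
s=get_image('side');crop(s,180,60,200,360,1.6,'pics/s3.png',1.5);t=get_image('top');crop(t,120,165,160,80,5,'pics/t3.png',1.8)
E
```

```text
clock: 7.18
tool_pos: [0.5789, 0.141, 0.2253]
tcp_rot: [2.214, 2.228, -0.0]
wrist_force: [0.4, -0.2, -1.5]
finger_gap: 0.541
t 7.17 pos [0.5789 0.141  0.2253] xang 90.37 tilt [-0. -0. -1.] gap mm 46.0 F [ 0.4 -0.2 -1.5]
units left [0.675 0.007 0.007] yaw units -0.0005
```

View pics/s3.png

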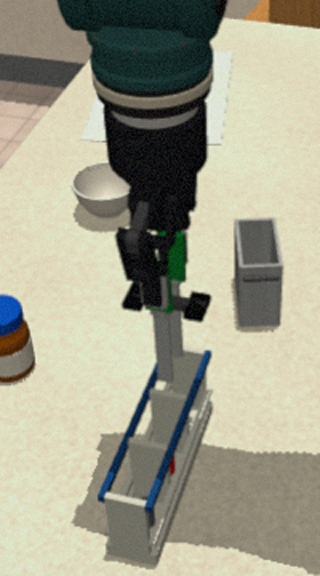

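View pics/t3.png

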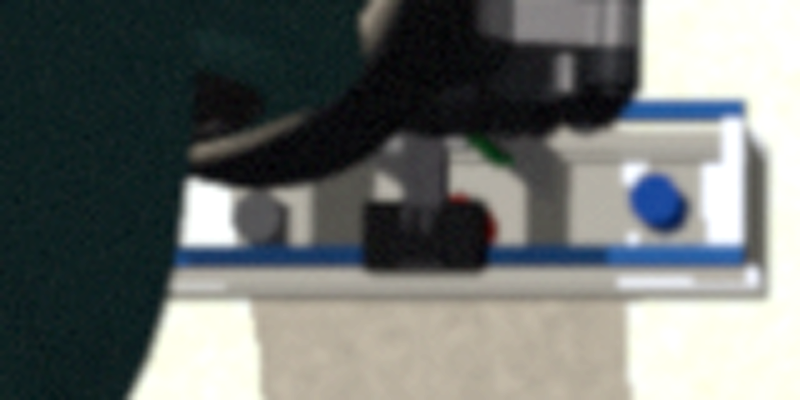

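The tongs hang straight; in the top crop the front foot is at (425,235). Move the last 27 mm, then check against the rack by pixels.

```bash
python3 -m jog '[{"fingers":117,"travel":[0.4,0,0],"yaw":0},{"fingers":117,"travel":[0.27,0,0],"yaw":0},{"fingers":117,"travel":[0,0,0.5],"yaw":0},{"fingers":117,"travel":[0,0,0.1],"yaw":0},{"fingers":117,"travel":[0,0,0],"yaw":0}]'
python3 go.py .579 .168 .110 90.4
python3 - <<'E'
from h import *
s=get_image('side');crop(s,200,160,140,240,2.4,'pics/s4.png',1.5);t=get_image('top');crop(t,120,165,160,80,5,'pics/t4.png',1.8)
E
```

```text
clock: 7.9
tool_pos: [0.5786, 0.169, 0.2014]
tcp_rot: [-2.213, -2.23, 0.0]
wrist_force: [-0.5, -1.0, -1.4]
finger_gap: 0.542
t 7.9 pos [0.5786 0.169  0.2014] xang 90.42 tilt [-0. -0. -1.] gap mm 46.1 F [-0.5 -1.  -1.4]
units left [-0.025  0.011  2.285] yaw units 0.0003333333333333333
```

View pics/s4.png

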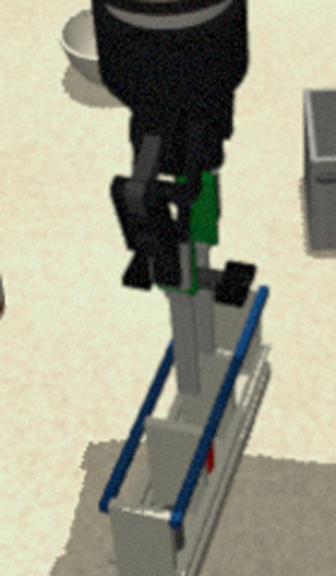

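View pics/t4.png

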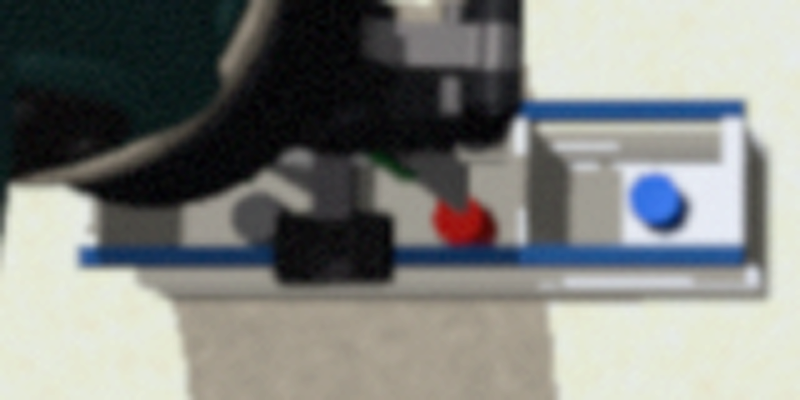

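```bash
python3 - <<'E'
from h import *
f=lambda L,x,y,s:[((u+.5)/s-.5+x,(v+.5)/s-.5+y) for u,v in L]
print(plane('top',f([(276,212),(396,212),(278,280),(392,280)],120,165,5),.189).round(4))
print(proj('side',[[.579,.168,.104],[.579,.154,.104],[.579,.182,.104]]))
E
```

```text
[[0.5597 0.1827 0.189 ]
 [0.5599 0.1525 0.189 ]
 [0.5427 0.1816 0.189 ]
 [0.5429 0.1529 0.189 ]]
[[280.90439531 313.49273293]
 [283.8473395  306.57422108]
 [277.89263066 320.57350525]]
```

The foot measures x = 0.578, y = 0.1675 in the camera, which agrees with the TCP within 1.5 mm. Wall and spacer clearances are fine, so I'll lower to about 4 mm above seated.

```bash
python3 -m jog '[{"fingers":117,"travel":[0,0,0.3],"yaw":0},{"fingers":117,"travel":[0,0,0.4],"yaw":0},{"fingers":117,"travel":[0,0,0.3],"yaw":0},{"fingers":117,"travel":[0,0,0],"yaw":0},{"fingers":117,"travel":[0,0,0],"yaw":0}]'
python3 -m jog '[{"fingers":117,"travel":[0,0,0.3],"yaw":0},{"fingers":117,"travel":[0,0,0.3],"yaw":0},{"fingers":117,"travel":[0,0,0.3],"yaw":0},{"fingers":117,"travel":[0,0,0.25],"yaw":0},{"fingers":117,"travel":[0,0,0],"yaw":0}]'
python3 go.py .579 .168 .110 90.4
python3 - <<'E'
from h import *
s=get_image('side');crop(s,200,180,140,240,2.4,'pics/s5.png',1.8);t=get_image('top');crop(t,120,165,160,80,5,'pics/t5.png',1.8)
E
```

```text
clock: 8.62
tool_pos: [0.5788, 0.1688, 0.1617]
tcp_rot: [2.213, 2.229, 0.001]
wrist_force: [-0.1, -0.2, -1.7]
finger_gap: 0.544
clock: 9.25
tool_pos: [0.5782, 0.1687, 0.1144]
tcp_rot: [-2.213, -2.229, 0.002]
wrist_force: [0.9, 0.4, -1.0]
finger_gap: 0.544
t 9.25 pos [0.5782 0.1687 0.1144] xang 90.41 tilt [-0.001 -0.    -1.   ] gap mm 46.3 F [ 0.9  0.4 -1. ]
units left [-0.018  0.021  0.109] yaw units 0.00016666666666666666
```

View pics/s5.png

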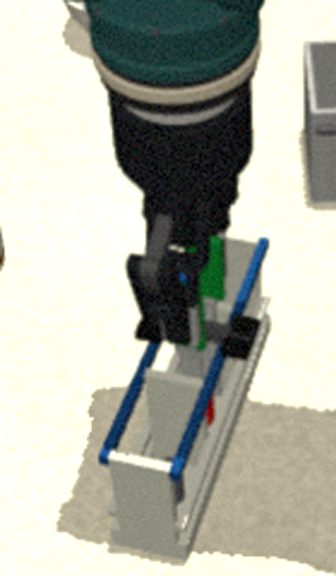

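View pics/t5.png

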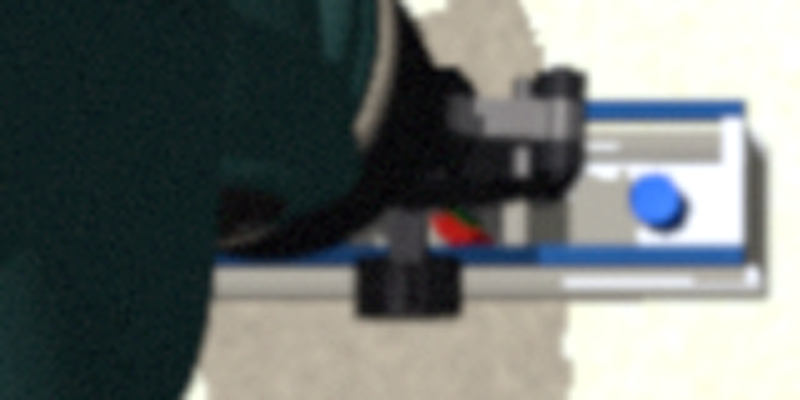

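Forces near zero, no contact; red spacer still visible between the jaws (side crop 211,408). Now lower 2 mm more and squeeze.

```bash
python3 -m jog '[{"fingers":130,"travel":[0,0,0.04],"yaw":0},{"fingers":145,"travel":[0,0,0],"yaw":0},{"fingers":165,"travel":[0,0,0],"yaw":0},{"fingers":190,"travel":[0,0,0],"yaw":0},{"fingers":190,"travel":[0,0,0],"yaw":0}]' 45
python3 -m jog '[{"fingers":190,"travel":[0,0,0],"yaw":0},{"fingers":190,"travel":[0,0,0],"yaw":0},{"fingers":190,"travel":[0,0,0],"yaw":0},{"fingers":190,"travel":[0,0,0],"yaw":0},{"fingers":190,"travel":[0,0,-0.1],"yaw":0}]'
python3 go.py .579 .168 .110 90.4
```

```text
clock: 9.98
tool_pos: [0.5788, 0.1688, 0.1142]
tcp_rot: [2.213, 2.229, 0.001]
wrist_force: [-1.3, -1.2, 5.4]
finger_gap: 0.343
clock: 10.6
tool_pos: [0.5785, 0.1688, 0.1177]
tcp_rot: [-2.213, -2.229, 0.0]
wrist_force: [-0.6, 0.4, -0.6]
finger_gap: 0.335
t 10.6 pos [0.5785 0.1688 0.1177] xang 90.42 tilt [-0. -0. -1.] gap mm 28.4 F [-0.6  0.4 -0.6]
units left [-0.02   0.012  0.193] yaw units 0.0003333333333333333
```

The gap reads 28.4 mm instead of 34, so I need to look.

```bash
python3 - <<'E'
from h import *
s=get_image('side');crop(s,230,230,100,140,4,'pics/s6.png',1.8);t=get_image('top');crop(t,120,165,160,80,5,'pics/t6.png',1.8)
E
```

```text
(no output)
```

View pics/s6.png

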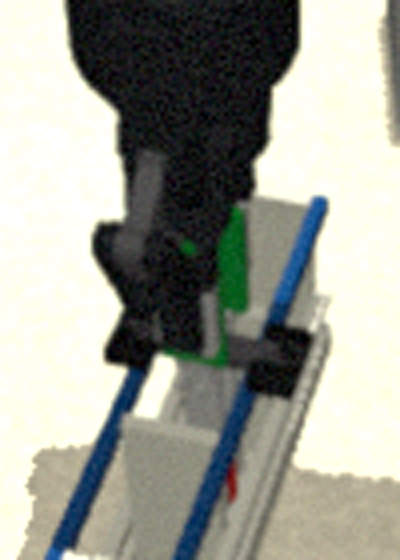

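View pics/t6.png

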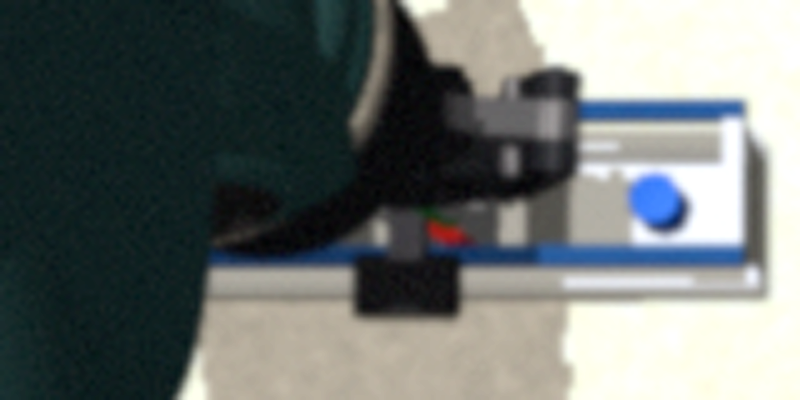

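```bash
python3 -m jog '[{"fingers":190,"travel":[0,0,-0.2],"yaw":0},{"fingers":190,"travel":[0,0,-0.3],"yaw":0},{"fingers":190,"travel":[0,0,-0.3],"yaw":0},{"fingers":190,"travel":[0,0,-0.1],"yaw":0},{"fingers":190,"travel":[0,0,0],"yaw":0}]'
python3 go.py .579 .168 .110 90.4
python3 - <<'E'
from h import *
s=get_image('side');crop(s,230,210,100,140,4,'pics/s7.png',1.8);t=get_image('top');crop(t,120,165,160,80,5,'pics/t7.png',1.8)
E
```

```text
clock: 11.32
tool_pos: [0.5788, 0.1688, 0.154]
tcp_rot: [2.213, 2.229, 0.001]
wrist_force: [-0.1, 0.3, -2.3]
finger_gap: 0.34
t 11.32 pos [0.5788 0.1688 0.154 ] xang 90.42 tilt [ 0.001  0.    -1.   ] gap mm 28.9 F [-0.1  0.3 -2.3]
units left [-0.021  0.005  1.099] yaw units 0.0003333333333333333
```

View pics/s7.png

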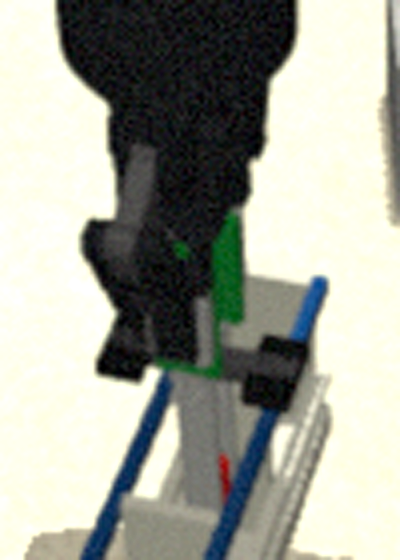

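View pics/t7.png

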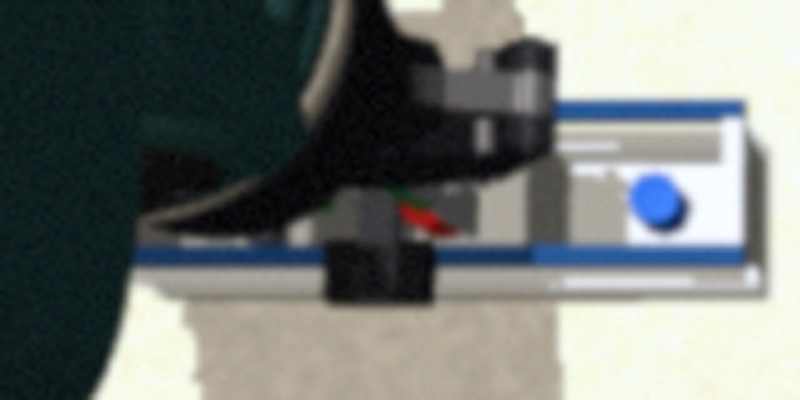

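The red spacer rises with the jaws (side crop 224,480), so the grasp is good. The low gap reading is probably finger compliance or calibration. Lift clear.

```bash
python3 -m jog '[{"fingers":190,"travel":[0,0,-0.3],"yaw":0},{"fingers":190,"travel":[0,0,-0.5],"yaw":0},{"fingers":190,"travel":[0,0,-0.5],"yaw":0},{"fingers":190,"travel":[0,0,-0.4],"yaw":0},{"fingers":190,"travel":[0,0,-0.2],"yaw":0}]'
python3 go.py .5575 -.109 .23 106.5
python3 - <<'E'
from h import *
s=get_image('side');crop(s,200,120,160,250,2.3,'pics/s8.png',1.8);t=get_image('top');crop(t,350,185,90,70,8,'pics/t8.png',1.8)
cv2.imwrite('pics/top8.png',t)
E
```

```text
clock: 12.05
tool_pos: [0.5789, 0.1688, 0.2309]
tcp_rot: [2.213, 2.229, 0.002]
wrist_force: [-0.4, 0.7, -1.0]
finger_gap: 0.339
t 12.05 pos [0.5789 0.1688 0.2309] xang 90.42 tilt [ 0.001  0.    -1.   ] gap mm 28.8 F [-0.4  0.7 -1. ]
units left [-6.942 -0.585  0.021] yaw units -0.26799999999999996
```

View pics/s8.png

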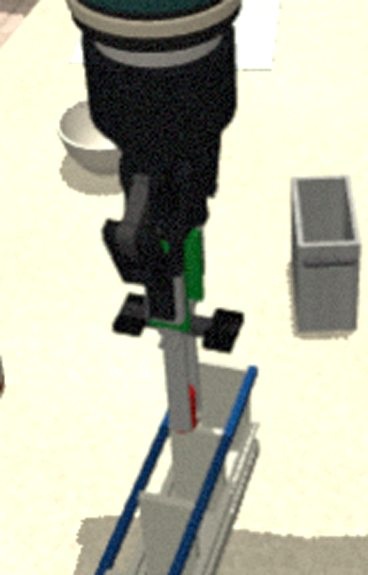

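View pics/t8.png

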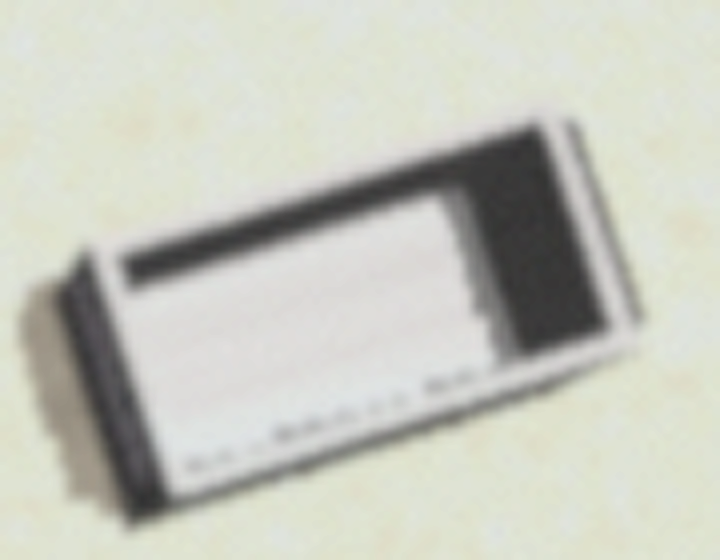

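The spacer is held between the jaws, red at side crop (192,405). The pot mouth is clear, with rim corners at crop (95,248), (165,502), (640,345) and (565,108). I'll refine the pot pose from these.

```bash
python3 - <<'E'
from h import *
f=lambda L,x,y,s:[((u+.5)/s-.5+x,(v+.5)/s-.5+y) for u,v in L]
r=plane('top',f([(93,248),(167,502),(638,345),(565,108)],350,185,8),.09)[:,:2]
i=plane('top',f([(126,262),(168,490),(607,328),(542,125)],350,185,8),.09)[:,:2]
ang=lambda v:np.degrees(np.arctan2(v[1],v[0])).round(1)
print(r.round(4),r.mean(0),i.mean(0))
print([np.linalg.norm(r[k]-r[(k+1)%4]).round(4) for k in range(4)],ang(r[0]-r[3]),ang(r[1]-r[2]),ang(r[0]-r[1])+90,ang(r[3]-r[2])+90)
E
```

```text
[[ 0.5632 -0.0565]
 [ 0.5183 -0.0697]
 [ 0.5469 -0.1535]
 [ 0.5892 -0.1408]] [ 0.55438515 -0.10511278] [ 0.55427153 -0.10419404]
[np.float64(0.0468), np.float64(0.0886), np.float64(0.0442), np.float64(0.0882)] 107.2 108.8 106.3 106.7
```

```bash
python3 -m jog '[{"fingers":190,"travel":[-0.4,0,0],"yaw":-0.054},{"fingers":190,"travel":[-0.8,0,0],"yaw":-0.054},{"fingers":190,"travel":[-1,0,0],"yaw":-0.055},{"fingers":190,"travel":[-1,-0.1,0],"yaw":-0.055},{"fingers":190,"travel":[-1,-0.2,0],"yaw":-0.055}]'
python3 go.py .5565 -.110 .23 106.8
```

```text
clock: 12.78
tool_pos: [0.59, -0.0009, 0.229]
tcp_rot: [-1.87, -2.523, 0.001]
wrist_force: [1.3, -0.2, -2.0]
finger_gap: 0.335
t 12.78 pos [ 0.59   -0.0009  0.229 ] xang 106.91 tilt [-0.001  0.    -1.   ] gap mm 28.5 F [ 1.3 -0.2 -2. ]
units left [-2.366 -1.596 -0.024] yaw units 0.0018333333333333333
```

```bash
python3 -m jog '[{"fingers":190,"travel":[-0.9,-0.6,0],"yaw":0},{"fingers":190,"travel":[-0.7,-0.5,0],"yaw":0},{"fingers":190,"travel":[-0.4,-0.3,0],"yaw":0},{"fingers":190,"travel":[0,0,0],"yaw":0},{"fingers":190,"travel":[0,0,0],"yaw":0}]'
python3 go.py .5565 -.110 .23 106.8
```

```text
clock: 13.4
tool_pos: [0.56, -0.0917, 0.2295]
tcp_rot: [-1.872, -2.522, -0.0]
wrist_force: [0.3, 0.8, -1.0]
finger_gap: 0.341
t 13.4 pos [ 0.56   -0.0917  0.2295] xang 106.82 tilt [-0.  0. -1.] gap mm 28.9 F [ 0.3  0.8 -1. ]
units left [-0.413 -0.216 -0.012] yaw units 0.0003333333333333333
```

```bash
python3 -m jog '[{"fingers":190,"travel":[-0.25,-0.1,0],"yaw":0},{"fingers":190,"travel":[-0.16,-0.11,0],"yaw":0},{"fingers":190,"travel":[0,0,0],"yaw":0},{"fingers":190,"travel":[0,0,0.4],"yaw":0},{"fingers":190,"travel":[0,0,0],"yaw":0}]'
python3 go.py .5565 -.110 .115 106.8
python3 - <<'E'
from h import *
s=get_image('side');crop(s,280,30,130,250,2.3,'pics/s9.png',1.8);t=get_image('top');crop(t,350,175,110,80,6,'pics/t9.png',1.8)
E
```

```text
clock: 14.02
tool_pos: [0.556, -0.1103, 0.213]
tcp_rot: [-1.872, -2.521, 0.001]
wrist_force: [0.4, 1.2, -1.1]
finger_gap: 0.339
t 14.03 pos [ 0.556  -0.1103  0.213 ] xang 106.8 tilt [-0.002  0.001 -1.   ] gap mm 28.8 F [ 0.4  1.2 -1.1]
units left [1.000e-03 1.800e-02 2.449e+00] yaw units -0.0
```

View pics/s9.png

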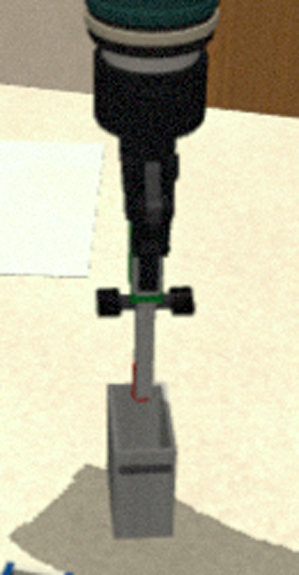

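View pics/t9.png

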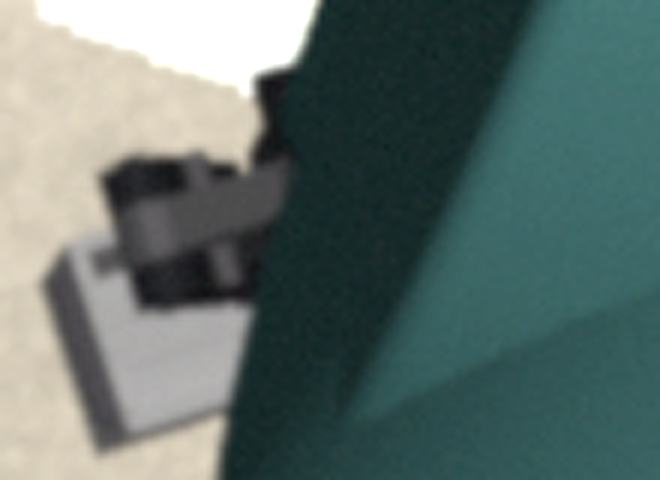

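The spacer is still held, with red just under the jaw ends at side crop (138,400), and it's over the pot mouth. Lower.

```bash
python3 -m jog '[{"fingers":190,"travel":[0,0,0.3],"yaw":0},{"fingers":190,"travel":[0,0,0.4],"yaw":0},{"fingers":190,"travel":[0,0,0.4],"yaw":0},{"fingers":190,"travel":[0,0,0.2],"yaw":0},{"fingers":190,"travel":[0,0,0],"yaw":0}]'
python3 -m jog '[{"fingers":190,"travel":[0,0,0.3],"yaw":0},{"fingers":190,"travel":[0,0,0.3],"yaw":0},{"fingers":190,"travel":[0,0,0.3],"yaw":0},{"fingers":190,"travel":[0,0,0],"yaw":0},{"fingers":190,"travel":[0,0,0],"yaw":0}]'
python3 go.py .5565 -.110 .115 106.8
```

```text
clock: 14.75
tool_pos: [0.5563, -0.1105, 0.1613]
tcp_rot: [-1.873, -2.521, 0.0]
wrist_force: [-0.3, -0.5, -1.3]
finger_gap: 0.337
clock: 15.38
tool_pos: [0.5566, -0.1106, 0.1258]
tcp_rot: [1.873, 2.522, 0.0]
wrist_force: [0.5, -0.0, -1.2]
finger_gap: 0.336
t 15.38 pos [ 0.5566 -0.1106  0.1258] xang 106.8 tilt [ 0. -0. -1.] gap mm 28.6 F [ 0.5 -0.  -1.2]
units left [0.015 0.002 0.271] yaw units -0.0
```

```bash
python3 -m jog '[{"fingers":190,"travel":[0,0,0.1],"yaw":0},{"fingers":190,"travel":[0,0,0.06],"yaw":0},{"fingers":190,"travel":[0,0,0],"yaw":0},{"fingers":190,"travel":[0,0,0.04],"yaw":0},{"fingers":190,"travel":[0,0,0],"yaw":0}]'
python3 go.py .5565 -.110 .115 106.8
python3 -m jog '[{"fingers":190,"travel":[0,0,0.02],"yaw":0},{"fingers":190,"travel":[0,0,0.02],"yaw":0},{"fingers":190,"travel":[0,0,0],"yaw":0},{"fingers":190,"travel":[0,0,0],"yaw":0},{"fingers":190,"travel":[0,0,0],"yaw":0}]'
python3 go.py .5565 -.110 .115 106.8
python3 - <<'E'
from h import *
s=get_image('side');crop(s,300,130,80,140,4,'pics/s10.png',1.8)
E
```

```text
clock: 16.0
tool_pos: [0.5565, -0.1106, 0.1176]
tcp_rot: [-1.873, -2.522, 0.0]
wrist_force: [-0.3, 0.6, -2.0]
finger_gap: 0.34
t 16.0 pos [ 0.5565 -0.1106  0.1176] xang 106.79 tilt [-0.  0. -1.] gap mm 28.9 F [-0.3  0.6 -2. ]
units left [0.014 0.005 0.066] yaw units -0.00016666666666666666
clock: 16.62
tool_pos: [0.5565, -0.1106, 0.1161]
tcp_rot: [1.873, 2.522, -0.0]
wrist_force: [0.3, 0.6, -1.2]
finger_gap: 0.334
t 16.62 pos [ 0.5565 -0.1106  0.1161] xang 106.8 tilt [-0. -0. -1.] gap mm 28.4 F [ 0.3  0.6 -1.2]
units left [0.014 0.004 0.027] yaw units -0.0
```

View pics/s10.png

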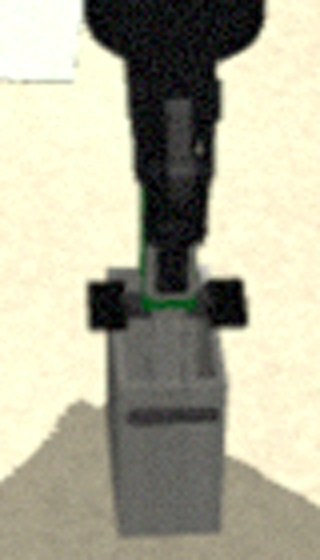

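No contact yet. I'll keep going down in small steps until the force shows it.

```bash
python3 -m jog '[{"fingers":190,"travel":[0,0,0.03],"yaw":0},{"fingers":190,"travel":[0,0,0],"yaw":0},{"fingers":190,"travel":[0,0,0.02],"yaw":0},{"fingers":190,"travel":[0,0,0],"yaw":0},{"fingers":190,"travel":[0,0,0],"yaw":0}]'
python3 go.py .5565 -.110 .115 106.8
```

```text
clock: 17.3
tool_pos: [0.5565, -0.1106, 0.1141]
tcp_rot: [-1.873, -2.522, -0.0]
wrist_force: [-0.8, 1.1, -1.8]
finger_gap: 0.34
t 17.3 pos [ 0.5565 -0.1106  0.1141] xang 106.8 tilt [-0.  0. -1.] gap mm 28.9 F [-0.8  1.1 -1.8]
units left [ 0.014  0.004 -0.023] yaw units -0.0
```

```bash
python3 -m jog '[{"fingers":190,"travel":[0,0,0.03],"yaw":0},{"fingers":190,"travel":[0,0,0],"yaw":0},{"fingers":190,"travel":[0,0,0],"yaw":0},{"fingers":190,"travel":[0,0,0],"yaw":0},{"fingers":190,"travel":[0,0,0],"yaw":0}]'
python3 go.py .5565 -.110 .115 106.8
```

```text
clock: 17.92
tool_pos: [0.5565, -0.1106, 0.1129]
tcp_rot: [1.873, 2.522, 0.0]
wrist_force: [0.4, -0.1, -0.4]
finger_gap: 0.343
t 17.93 pos [ 0.5565 -0.1106  0.1129] xang 106.8 tilt [ 0. -0. -1.] gap mm 29.1 F [ 0.4 -0.1 -0.4]
units left [ 0.015  0.004 -0.053] yaw units -0.0
```

```bash
python3 -m jog '[{"fingers":165,"travel":[0,0,0.02],"yaw":0},{"fingers":150,"travel":[0,0,0.02],"yaw":0},{"fingers":135,"travel":[0,0,0.02],"yaw":0},{"fingers":120,"travel":[0,0,0.02],"yaw":0},{"fingers":117,"travel":[0,0,0],"yaw":0}]'
python3 go.py .5565 -.110 .115 106.8
python3 - <<'E'
from h import *
s=get_image('side');crop(s,300,130,80,140,4,'pics/s11.png',1.8)
E
```

```text
clock: 18.55
tool_pos: [0.5566, -0.1106, 0.1097]
tcp_rot: [1.873, 2.522, 0.0]
wrist_force: [0.1, -1.0, 2.7]
finger_gap: 0.539
t 18.55 pos [ 0.5566 -0.1106  0.1097] xang 106.8 tilt [ 0. -0. -1.] gap mm 45.9 F [ 0.1 -1.   2.7]
units left [ 0.015  0.001 -0.131] yaw units -0.0
```

View pics/s11.png

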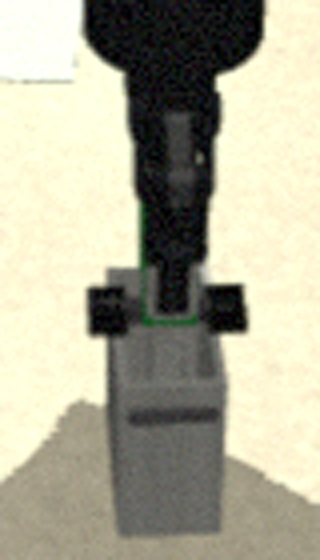

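The tongs are seated: the force is now upward, at 2.7 N, and the feet are on the rims at crop (108,310) and (222,310). I'll open fully with a slight descent, then retreat up.

```bash
python3 -m jog '[{"fingers":105,"travel":[0,0,0.02],"yaw":0},{"fingers":90,"travel":[0,0,0.02],"yaw":0},{"fingers":75,"travel":[0,0,0],"yaw":0},{"fingers":40,"travel":[0,0,0],"yaw":0},{"fingers":0,"travel":[0,0,0],"yaw":0}]'
python3 -m jog '[{"fingers":0,"travel":[0,0,0],"yaw":0},{"fingers":0,"travel":[0,0,0],"yaw":0},{"fingers":0,"travel":[0,0,0],"yaw":0},{"fingers":0,"travel":[0,0,-0.2],"yaw":0},{"fingers":0,"travel":[0,0,-0.3],"yaw":0}]'
python3 go.py .5565 -.110 .115 106.8
python3 - <<'E'
from h import *
s=get_image('side');crop(s,300,130,80,140,4,'pics/s12.png',1.8)
E
```

```text
clock: 19.23
tool_pos: [0.5565, -0.1106, 0.1081]
tcp_rot: [-1.873, -2.522, 0.0]
wrist_force: [0.4, 0.8, -0.4]
finger_gap: 0.995
clock: 19.85
tool_pos: [0.5564, -0.1106, 0.1288]
tcp_rot: [-1.873, -2.522, 0.0]
wrist_force: [0.3, 0.2, 0.2]
finger_gap: 1.001
t 19.85 pos [ 0.5564 -0.1106  0.1288] xang 106.8 tilt [-0.  0. -1.] gap mm 85.1 F [0.3 0.2 0.2]
units left [0.013 0.005 0.344] yaw units -0.0
```

View pics/s12.png

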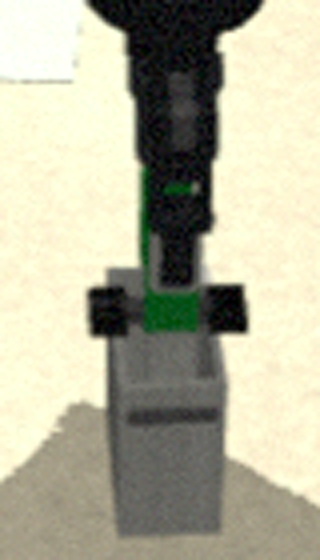

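Tongs stayed seated (feet unmoved at y≈310) while the gripper rose. Retreat straight up and then aside, for an unobstructed view.

```bash
python3 -m jog '[{"fingers":0,"travel":[0,0,-0.5],"yaw":0},{"fingers":0,"travel":[0,0,-0.8],"yaw":0},{"fingers":0,"travel":[0,0,-0.8],"yaw":0},{"fingers":0,"travel":[0,0,-0.6],"yaw":0},{"fingers":0,"travel":[0,0,-0.1],"yaw":0}]'
python3 -m jog '[{"fingers":0,"travel":[0.6,-0.3,0],"yaw":0},{"fingers":0,"travel":[1,-0.7,0],"yaw":0},{"fingers":0,"travel":[1,-0.7,0],"yaw":0},{"fingers":0,"travel":[1,-0.7,0],"yaw":0},{"fingers":0,"travel":[1,-0.7,0],"yaw":0}]'
python3 -m jog '[{"fingers":0,"travel":[1,-0.7,0],"yaw":0},{"fingers":0,"travel":[0.5,-0.3,0],"yaw":0},{"fingers":0,"travel":[0,0,0],"yaw":0},{"fingers":0,"travel":[0,0,0],"yaw":0},{"fingers":0,"travel":[0,0,0],"yaw":0}]'
python3 - <<'E'
from h import *
s=get_image('side');crop(s,310,160,60,110,5,'pics/s13.png',1.8)
t=get_image('top');crop(t,350,185,90,70,8,'pics/t13.png',1.8);cv2.imwrite('pics/top13.png',t)
E
```

```text
clock: 20.52
tool_pos: [0.5572, -0.1108, 0.2418]
tcp_rot: [1.871, 2.52, 0.001]
wrist_force: [-0.3, 0.4, -0.2]
finger_gap: 0.998
clock: 21.15
tool_pos: [0.383, 0.0305, 0.2394]
tcp_rot: [-1.873, -2.521, 0.0]
wrist_force: [0.8, 0.3, 0.6]
finger_gap: 1.002
clock: 21.78
tool_pos: [0.3296, 0.0751, 0.2398]
tcp_rot: [-1.874, -2.521, 0.001]
wrist_force: [-0.1, 0.2, -0.1]
finger_gap: 1.0
```

View pics/s13.png

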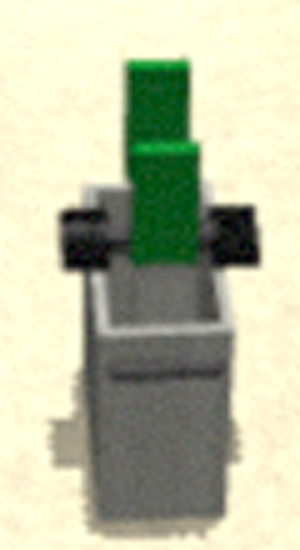

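View pics/t13.png

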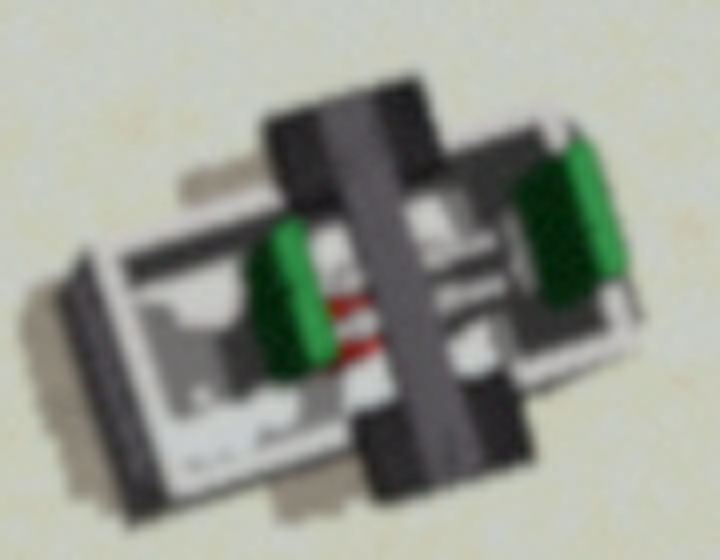

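View pics/top13.png

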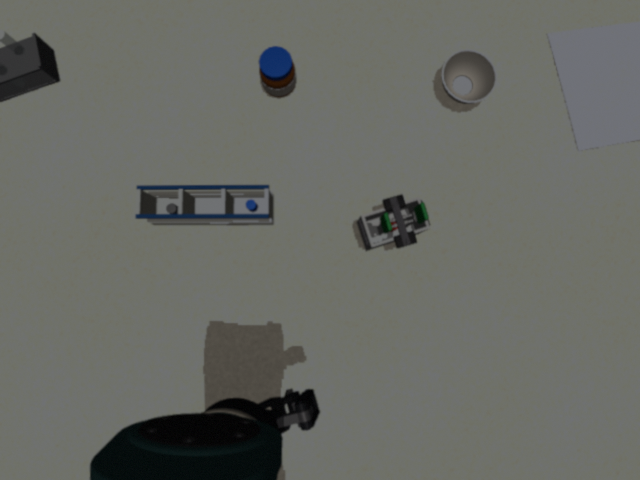

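The middle well is empty, red shows inside the pot under the tongs (crop 355,330), and the tongs are upright. Last check in numbers: paddle height, width and the red position.

```bash
python3 - <<'E'
from h import *
f=lambda L,x,y,s:[((u+.5)/s-.5+x,(v+.5)/s-.5+y) for u,v in L]
pad=f([(303,292),(596,207)],350,185,8);sd=f([(166,146),(158,63)],310,160,5)
print([tri(pad[k],sd[k]) for k in (0,1)])
P=plane('top',pad,.154);print(P.round(4),P.mean(0),np.linalg.norm(P[0]-P[1]))
print('red',plane('top',f([(360,325)],350,185,8),.035))
E
```

```text
[(array([ 0.5482768 , -0.08549832,  0.15446815]), np.float64(0.00024436266689833476)), (array([ 0.5627142 , -0.13357153,  0.1541456 ]), np.float64(0.00030335596119372585))]
[[ 0.5485 -0.0855  0.154 ]
 [ 0.5629 -0.1336  0.154 ]] [ 0.5556682  -0.10956081  0.154     ] 0.0501601983302966
red [[ 0.55577609 -0.1116554   0.035     ]]
```

Paddle tops are at z = 0.154 as at the start, strip spacing is 50.2 mm (fully open), and the red spacer lies on the pot floor between the open jaws. Handing in.

```bash
python3 -c "
from cell import job
print(job.hand_in())"
```

```text
the job is handed in; nothing more can be done
None
```

The red spacer is in the steel pot and the tongs hang upright by their crossbar on its rim again. I handed the job in at about 22 s. I took the tongs at 46 mm paddle width, lowered them into the middle well and squeezed them shut on the red spacer. I then lifted it out, lowered both into the pot, opened the gripper and moved the arm away.

**Last checks:**
- **Tongs:** both paddle tops measure z ≈ 0.154 m, the same as at the start. The paddles are fully open again, and the tongs are centred at (0.556, -0.110).
- **Spacer:** red is visible inside the pot between the open jaws, and its ray meets the floor-standing height at (0.556, -0.112). The crossbar and a paddle partly hide it, so I could not see whether it stands or leans.
- **Rack:** the middle well is empty, and the blue and grey spacers look undisturbed.
- **Forces:** the largest wrist force read after any move was about 6 N.

**One disagreement:** with the jaws shut on the spacer, the gripper read about 28.5 mm instead of the stated 34 mm. I did not find the cause; I suspect finger compliance or a nonlinear opening reading. The pictures showed the spacer held throughout the lift and carry.

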